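Drive the hinge pin out of a tortilla press and catch it in a tray

ROBOT

A 7-joint arm with a two-finger parallel gripper is mounted at the origin on the work surface. World frame = base frame: x ahead of the robot, y to its left, z up, the work surface at z = 0. Lengths are in m, angles in rad, forces in N, time in s.
With the tool pointing down it reaches from about 0.425 to 0.875 m from the base axis. Payload 4.7 kg.
Tool frame: the origin (TCP) lies midway between the tips of the shut fingers; the grasp point (between the pads) lies 19 mm behind it; z points along the fingers, y is the direction in which the jaws open and shut (so a half turn about z gives the same grasp; the last joint's range is limited). The gripper opens to 87 mm and grips with 3 to 60 N. Pads are 19 mm wide; open, the fingers measure 117 mm over their backs; the gripper's body (75 mm by 190 mm) begins 51 mm behind the grasp point.
Start: joints at [0.014, 0.321, -0.07, 1.45, 0.023, 1.371, -0.057], TCP at [0.65, -0, 0.223] pointing down, gripper open.
Joint ranges: [-2.86, 2.86], [-0.3, 2.09], [-1.38, 1.24], [0.06, 2.45], [-1.56, 4.7], [0.09, 2.05], [-2.69, 2.69]. Speed limits (rad/s): [2.57, 2.57, 3.14, 3.14, 3.14, 3.14, 3.14].

INTERFACE

Orientations are given as a rotation vector (axis times angle).
In Python, from bench import monitor, eyes, order gives the robot as it stands. The module is installed in compiled form; this text tells all that it offers.
- The arm moves only by the shell command python3 -m pendant 'ROWS' [FORCE]. ROWS is JSON, a list of rows, each a list of 3 entries, a list of its own where there are three numbers: the turn, a rotation vector about the tool's x, y, z in degrees, then the shift along the tool's x, y, z in m, then the gripper command: -1 is fully open, 1 is shut, values between are in proportion. In form: [[[rx, ry, rz], [tx, ty, tz], hand], ...]. A call has 1 to 8 rows; each row shifts and turns the commanded pose from where the row before left it, along the tool's axes as they then stand; what a row does not reach is not made up. A row lasts 1/8 s, in which the tool goes at most 62.5 mm and 10.7 degrees, less where a joint would pass 70% of its speed; a pose out of reach is approached as far as the arm can. A call is refused whole if a number of a shift passes 0.0625 or a number of a turn 10.7, either way. A call with a gripper value outside its range is refused whole. The fingers move at their own pace and stop on an object; FORCE is the grip in N (left out, the last holds). Time passes only in rows, so rows that do not move let the fingers close. It gives the time, the measured TCP pose, the force and the opening at its end, in the units of the state.
- monitor.get_state(): the state, without advancing time (a new reading comes with each control period).
- eyes.get_image(name): name is "scene" or "side" or "wrist"; returns a dict with "color" (384x512x3 uint8, red, green, blue), "range_z" (384x512 float32, m along the optical axis (not along the pixel's ray), 0 where there is no reading), "fx", "fy", "cx", "cy" (pixels), "world_to_cam" (4x4, takes a point from world to camera coordinates). Camera axes: x right, y up, looking along -z (the intrinsics and any distortion apply to the point x, -y, -z); pixel columns grow to the right and rows downward; lengths in m; the calibration is good to about 2 mm. A picture is of the moment at which its call begins.
- order.close_job(): hands the job in, once; it reports no verdict.
The state is a dict: "time": time; "joint_positions": joint angles; "qd": joint speeds; "joint_torque": joint torques, N m; "position": TCP position; "tool_rot": TCP orientation; "ft_force": force on the tool from outside, world axes, zero at the start; "torque": the same for the moment, N m; "grip_width": opening from 0.0 (shut) to 1.0 (fully open).
Only numpy, scipy, OpenCV 4.12 (cv2) and the standard library are available. Lean on these libraries where they do the work, as an engineer would, in place of code of your own. Each camera call takes 0.05 s, during which the arm holds its last target.

TASK

Get the tortilla press ready to come apart for washing: first bring the long steel tray in under its hinge, in line with it, to catch the hinge pin. Then drive the pin right out with the red-handled punch so that it drops into the tray; the pin is tapered and leaves one way only, which nobody can see, so lean on one end with moderate force and, if it stays solid, do not shove the press but go round to the other end. Finally lay the punch back down on the board, clear of press and tray, with the pin lying in the tray and nothing else disturbed.

Things in the scene. Friction and masses are not known exactly. Their poses are not given: they have to be found in the camera images.
- press: Base of a closed grey cast tortilla press on rubber feet, 5 kg with top plate; turns or skids at 17 to 35 N of push on the hinge. Origin: on the board below mid-hinge; z up; y along the hinge; x from the hinge, which is on the robot's side, to the plates' middle, 140 mm off (190 mm across). Hinge barrels: y -42 to +42 mm, x -17 to +17, 38 to 72 mm above the board; free space below them up to x = 34 mm.
- bore_a (a point): Centre of the bore's mouth at the -y end of the hinge (y = -42 mm on the press, 55 mm above the board), in the barrel's end face. The bore is level, 13 mm in diameter and 84 mm long, straight along y through all three barrels. Axes as the press.
- bore_b (a point): Centre of the bore's mouth at the +y end of the hinge (y = +42 mm on the press, 55 mm above the board). Axes as the press.
- pin_mid (a point): Middle of the greased brass hinge pin, 12 mm in diameter, 70 mm long (along its y), 70 g, both ends alike and sunk 7 mm inside the bore's mouths. Slightly tapered: it comes out either towards +y or towards -y of the press, hidden and different each time. That way 4 to 9 N starts it, less once it is under way; the other way it gives less than 1.5 mm and is then solid.
- punch_tip (a point): Centre of the flat punch tip (edge broken by 0.8 mm). Punch, 0.26 kg, lying on the board at first: round steel shank 10 mm in diameter, 110 mm long, along its +y; behind it a square red handle 24 x 24 mm, 80 mm long, on the same centre line, 12 mm above the board. y points towards the tip, z up.
- punch_grip (a point): Good place to hold the punch: on the centre line inside the handle, 30 mm behind the handle's front end, 140 mm behind the tip (the centre of mass is 4 mm in front of it), 12 mm above the board when lying. Axes as punch_tip; the handle's flat sides face +x and -x.
- tray_mid (a point): Centre, half-way up, of the long open stainless tray: 60 mm wide in x, 300 mm long in y, 26 mm high, walls and floor 3 mm, 0.3 kg, loose on the board in front of the hinge at first, about parallel to it. 13 mm above the board when standing. Can be gripped across its 60 mm width anywhere along it and slid over the board; it goes under the hinge barrels with 12 mm to spare.
- top_mid (a point): Middle of the upper face of the press's round top plate (1.6 kg, 190 mm across, upper face 39 mm above the board, a rib to 47 mm), a loose part held to the base only by the hinge pin and its own weight.
- pin: The same brass hinge pin; origin and axes as pin_mid.
- punch: The same punch; origin on its underside, below the front end of the handle; y towards the tip.
- tray: The same tray; origin at the centre of its underside, y lengthways.
- pot: Heavy aluminium pot, 208 mm across, 118 mm high, 2.2 kg, with two loop handles; bystander at one side. Origin: centre of its underside.
- board: Laminated plywood board on the worktop, 18 mm thick (top at z = 0.018), 600 mm in x by 1080 mm in y, fixed; everything stands on it. Origin: centre of its underside.
- colander: Yellow plastic colander, 234 mm across, 86 mm high; bystander at one side. Origin: centre of its underside.
- spatula: Orange silicone spatula, 240 mm long along its x, lying at one side; bystander. Origin: middle of its length, at the underside.
- spoon: Stainless serving spoon, 240 mm long along its x, lying at one side; bystander. Origin: middle of its length, at the underside.
Things that resemble listed ones, but are neither listed nor needed, are in the scene too. Leave any black look-alike of the punch alone.

How it is judged:
By the outcome, as a careful person would: the job done as asked, in the order asked, and still so for the second after the job is handed in, with the robot touching nothing.
It also fails if it takes over 72 s, if anything falls off the work surface, if the arm or the gripper's body presses on something with over 40 N, if the wrist force passes 120 N, or if a joint passes its speed limit or range.

## Working session

There is one attempt and no reset: what is moved stays moved. The work goes in short steps, Python scripts to look and compute and a shell command to move; the robot and the scene stay as the last step left them, time stands still between calls to the robot, and variables do not carry over. Pictures are saved under pics/ and viewed, and the job is handed in when it is done.

```bash
ls; mkdir -p pics
cat > h.py <<'E'
import numpy as np, cv2
from bench import monitor, eyes, order
def snap(name,fn):
    im=eyes.get_image(name); cv2.imwrite('pics/'+fn,cv2.resize(cv2.cvtColor(im['color'],cv2.COLOR_RGB2BGR),(800,600),interpolation=cv2.INTER_CUBIC))
    np.savez('pics/'+fn[:-4]+'.npz',**im)
    return im
E
python3 - <<'E'
from h import *
print(monitor.get_state())
for n in ['scene','side','wrist']:
    im=snap(n,n+'0.png')
    print(n,{k:(v if np.ndim(v)<1 else v.shape) for k,v in im.items()}); print(np.linalg.inv(im['world_to_cam']).round(4))
E
```

```text
pics
{'time': 0.0, 'joint_positions': array([ 0.01413279,  0.32185972, -0.07009596,  1.45165693,  0.02261717,
        1.37078762, -0.05691197]), 'qd': array([ 0.00132368, -0.00172858, -0.00073412, -0.00053809, -0.00019324,
       -0.00097431,  0.0008483 ]), 'joint_torque': array([-2.58547143e-04, -4.91284704e+01, -4.03903294e-01, -3.12526345e+01,
       -6.40594075e-02,  4.37659642e-02,  1.61017233e-04]), 'position': array([ 6.49456270e-01, -7.01603127e-05,  2.21446827e-01]), 'tool_rot': array([-2.22053579, -2.22053467,  0.00225481]), 'ft_force': array([-0.32979927, -0.90013084,  0.07019194]), 'torque': array([ 0.04416542, -0.0040146 , -0.01105092]), 'grip_width': 1.0047116224721253}
scene {'color': (384, 512, 3), 'range_z': (384, 512), 'fx': 454.2991709903834, 'fy': 454.2991709903834, 'cx': 254.69265570947925, 'cy': 193.36745760149475, 'world_to_cam': (4, 4)}
[[-0.3633 -0.6415  0.6757  1.5228]
 [ 0.9316 -0.2407  0.2724  0.2431]
 [-0.0122  0.7284  0.685   1.0513]
 [ 0.      0.      0.      1.    ]]
side {'color': (384, 512, 3), 'range_z': (384, 512), 'fx': 424.657197061353, 'fy': 424.657197061353, 'cx': 258.98356349797496, 'cy': 199.0121919673009, 'world_to_cam': (4, 4)}
[[ 0.9957  0.068  -0.0622  0.484 ]
 [-0.0921  0.7213 -0.6865 -1.2508]
 [-0.0019  0.6893  0.7245  1.2821]
 [ 0.      0.      0.      1.    ]]
wrist {'color': (384, 512, 3), 'range_z': (384, 512), 'fx': 334.7068020813238, 'fy': 334.7068020813238, 'cx': 263.08311404933556, 'cy': 193.01622257217383, 'world_to_cam': (4, 4)}
[[ 1.000e+00  2.000e-04  1.600e-03  6.501e-01]
 [-6.000e-04  9.655e-01  2.605e-01  7.010e-02]
 [-1.500e-03 -2.605e-01  9.655e-01  3.830e-01]
 [ 0.000e+00  0.000e+00  0.000e+00  1.000e+00]]
```

View pics/scene0.png

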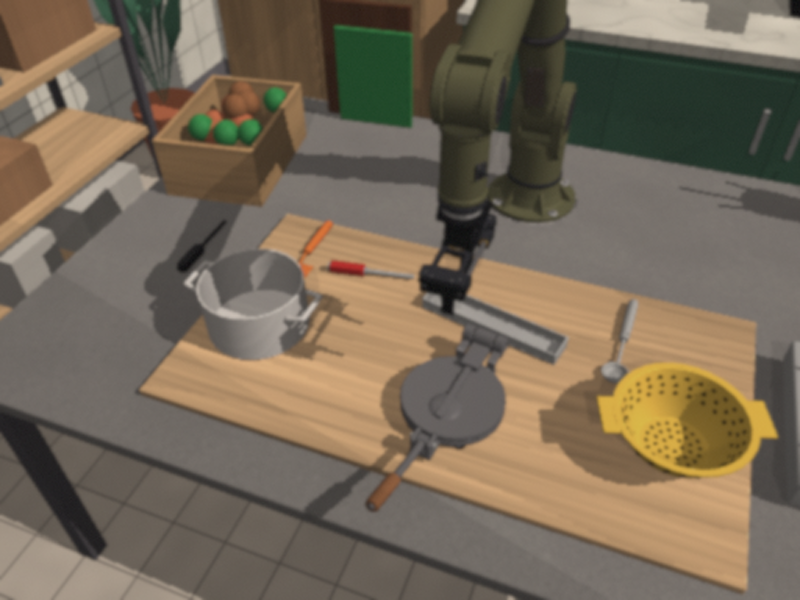

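View pics/side0.png

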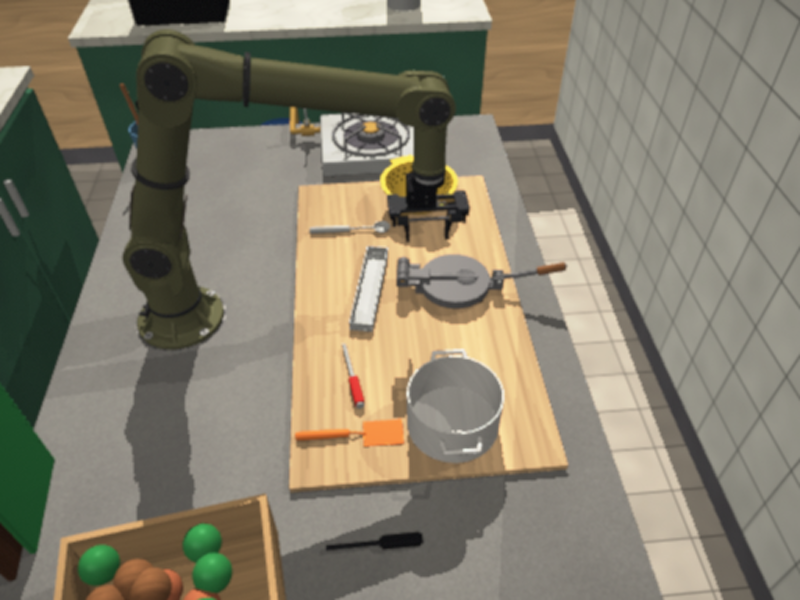

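View pics/wrist0.png

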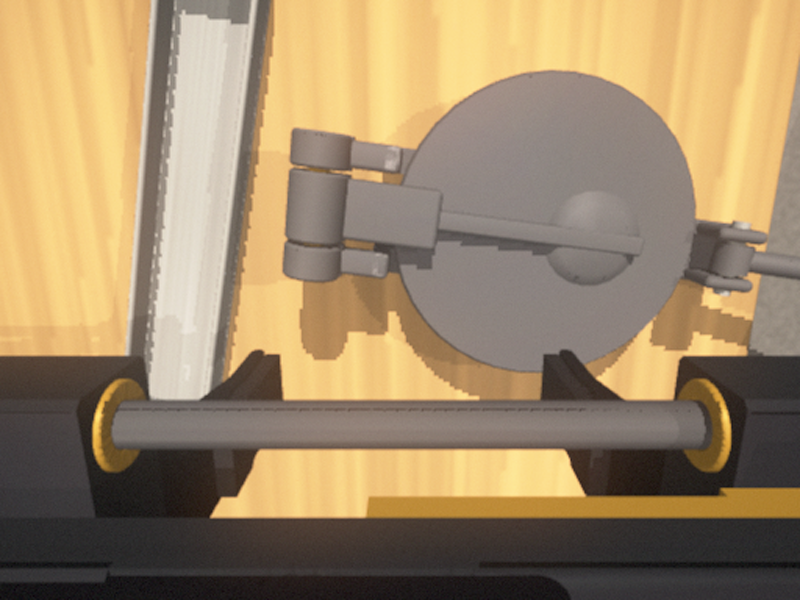

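The wrist view has the press hinge barrels at (320,205), the tray left of it at (205,200), and the top plate at (550,220). In the side view the red punch is at (352,378), tip up-image (+y), and the tray at (370,290). The black look-alike is off the board. Now to measure.

```bash
cat >> h.py <<'E'
def pts(im):
    R=np.asarray(im['range_z'],float); h,w=R.shape
    v,u=np.mgrid[0:h,0:w]
    c=np.stack([(u-im['cx'])/im['fx']*R,-(v-im['cy'])/im['fy']*R,-R],-1)
    T=np.linalg.inv(im['world_to_cam']); P=c@T[:3,:3].T+T[:3,3]
    P[R<=0]=np.nan; return P
def rect(xy):
    (c,s,a)=cv2.minAreaRect(np.asarray(xy,np.float32)*1000); b=cv2.boxPoints((c,s,a))
    return np.round(c,1),np.round(s,1),round(a,2),b.round(1).tolist()
E
python3 - <<'E'
from h import *
for n in ['wrist','side','scene']:
    im=dict(np.load(f'pics/{n}0.npz')); P=pts(im); z=P[...,2]
    b=im['color'].astype(int)
    hsv=cv2.cvtColor(im['color'],cv2.COLOR_RGB2HSV)
    brd=(abs(P[...,0]-.6)<.25)&(abs(P[...,1])<.45)&(z<.03)&(z>0)&(hsv[...,1]>80)
    print(n,'board z',np.nanmedian(z[brd]), 'valid',np.isfinite(z).mean())
    # hinge tops
    m=(z>.078)&(z<.1)&(hsv[...,1]<60)&(P[...,0]>.5)&(P[...,0]<.75)&(P[...,1]>0.0 if n=='wrist' else P[...,1]>-.1)&(P[...,1]<.2)
    k,l,s,c=cv2.connectedComponentsWithStats(m.astype(np.uint8))
    for i in range(1,k):
        if s[i,4]>40: print(' hinge',s[i],rect(P[l==i][:,:2]), np.nanmax(z[l==i]))
    m=(hsv[...,0]<8)|(hsv[...,0]>172); m&=(hsv[...,1]>150)&(hsv[...,2]>80)&(P[...,0]>.3)&(P[...,0]<.9)&(abs(P[...,1])<.6)
    k,l,s,c=cv2.connectedComponentsWithStats(m.astype(np.uint8))
    for i in range(1,k):
        if s[i,4]>30: print(' red',s[i],rect(P[l==i][:,:2]), np.nanmax(z[l==i]))
    # tray
    m=(z>.0195)&(z<.05)&(hsv[...,1]<60)&(P[...,0]>.4)&(P[...,0]<.62)&(abs(P[...,1])<.3)
    k,l,s,c=cv2.connectedComponentsWithStats(m.astype(np.uint8))
    for i in range(1,k):
        if s[i,4]>60: print(' tray',s[i],rect(P[l==i][:,:2]), np.nanmax(z[l==i]))
    # plate
    m=(z>.05)&(z<.062)&(hsv[...,1]<60)&(P[...,0]>.6)&(P[...,0]<.95)&(abs(P[...,1]-.1)<.2)
    k,l,s,c=cv2.connectedComponentsWithStats(m.astype(np.uint8))
    for i in range(1,k):
        if s[i,4]>200: print(' plate',s[i],rect(P[l==i][:,:2]),cv2.minEnclosingCircle((P[l==i][:,:2]*1000).astype(np.float32)))
E
```

```text
wrist board z 0.01736858801187985 valid 0.9958902994791666
 hinge [186  83  36  26 726] (array([598.3,  76.3]), array([18.5, 31.1]), 82.64, [[581.7000122070312, 69.19999694824219], [612.5, 65.19999694824219], [614.9000244140625, 83.5], [584.0999755859375, 87.5]]) 0.09112349710807949
 hinge [ 183  108   39   49 1602] (array([594.5,  44.5]), array([39.5, 32.3]), 82.95, [[576.0999755859375, 26.899999618530273], [608.0999755859375, 22.899999618530273], [613.0, 62.099998474121094], [580.9000244140625, 66.0999984741211]]) 0.09076483774005539
 hinge [181 155  36  25 733] (array([590.5,  13.4]), array([18.9, 32.3]), 82.92, [[573.2999877929688, 6.0], [605.4000244140625, 2.0], [607.7000122070312, 20.700000762939453], [575.7000122070312, 24.700000762939453]]) 0.09122412016804315
 tray [   80     0    93   256 15372] (array([502.4,  32.8]), array([285.6,  62.3]), 77.93, [[442.1000061035156, -100.4000015258789], [503.0, -113.4000015258789], [562.7999877929688, 165.89999389648438], [501.8999938964844, 178.89999389648438]]) 0.047744228716451065
 plate [  253    46   192   192 24884] (array([731.4, 
[... 2287 characters left out ...]
], [528.2000122070312, -131.6999969482422], [569.7000122070312, 181.8000030517578], [487.1000061035156, 192.8000030517578]]) 0.049939865811621464
 tray [385 202  20  43 238] (array([489.4, 287.4]), array([ 33.9, 177.8]), 85.58, [[399.3999938964844, 277.29998779296875], [576.7000122070312, 263.6000061035156], [579.2999877929688, 297.3999938964844], [402.0, 311.1000061035156]]) 0.04279367314137916
 plate [ 256  225   67   58 2476] (array([734.8,  25.5]), array([191.6, 186.5]), 33.82, [[603.2999877929688, 49.599998474121094], [707.0999755859375, -105.30000305175781], [866.2999877929688, 1.2999999523162842], [762.5, 156.1999969482422]]) ((730.4109497070312, 26.57573127746582), 99.60405731201172)
```

Checks: hinge top is at z≈0.091 (expected 0.090), hinge 84 long, plate circle radius 95, plate centre 139 mm from the hinge, so all fit the sizes given. Press yaw ≈ -7.2°, hinge centre (594.4, 44.7) mm; tray centre ≈ (502, 33), yaw ≈ -12°. I'll grip the tray near its -y end, at (480,-70).

```bash
python3 -m pendant '[[[0,0,6],[-0.0175,-0.0425,0.03],-1],[[0,0,6],[0,0,0],-1],[[0,0,0],[-0.010,-0.042,0.03],-1],[[0,0,0],[-0.010,-0.042,0.02],-1],[[0,0,0],[0,-0.02,0],-1],[[0,0,0],[0,0,0],-1]]' 20
```

```text
time: 0.9
position: [0.5005, -0.0153, 0.1424]
tool_rot: [-2.441, -1.978, 0.001]
ft_force: [0.9, 0.1, -0.7]
grip_width: 0.998
```

```bash
python3 -m pendant '[[[0,0,0],[-0.029,-0.0045,0.02],-1],[[0,0,0],[-0.029,-0.0045,0.02],-1],[[0,0,0],[0,0,0],-1]]'
python3 - <<'E'
from h import *
im=snap('wrist','w1.png'); P=pts(im); z=P[...,2]
hsv=cv2.cvtColor(im['color'],cv2.COLOR_RGB2HSV)
print(monitor.get_state()['position'])
m=(z>.036)&(z<.05)&(hsv[...,1]<70)&(P[...,0]>.4)&(P[...,0]<.57)&(P[...,1]>-.03)&(P[...,1]<.3)
for y0 in np.arange(-.03,.2,.02):
    s=m&(P[...,1]>y0)&(P[...,1]<y0+.02)
    if s.sum()>20:
        x=P[s][:,0]; print(round(y0+.01,3),np.round([x.min(),x.max(),(x.min()+x.max())/2],4))
E
```

```text
time: 1.27
position: [0.48, -0.0728, 0.1013]
tool_rot: [-2.445, -1.971, 0.004]
ft_force: [-0.1, 0.1, 0.0]
grip_width: 1.002
[ 0.48127657 -0.0711416   0.10232797]
-0.02 [0.4581 0.5235 0.4908]
0.0 [0.4618 0.5278 0.4948]
0.02 [0.4666 0.5319 0.4993]
0.04 [0.4704 0.5356 0.503 ]
0.06 [0.475  0.4807 0.4779]
```

View pics/w1.png

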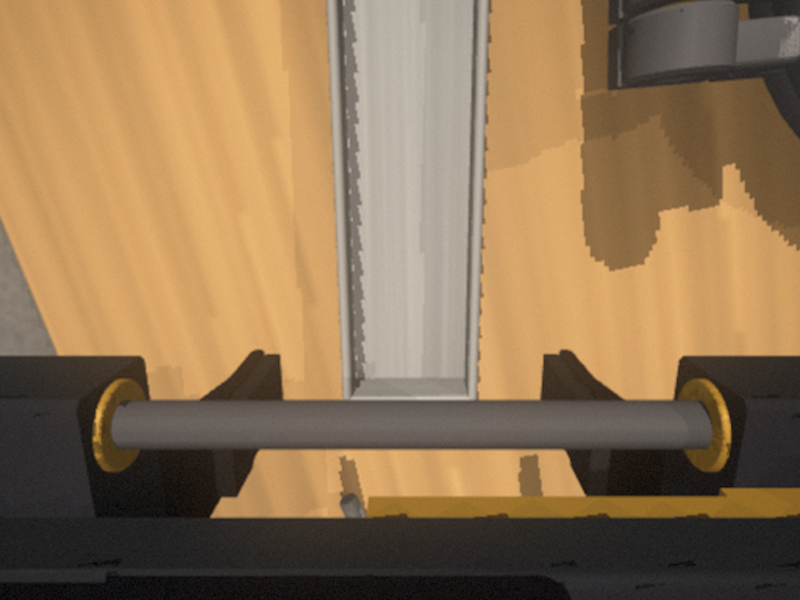

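The tray's near end wall shows at (410,390) between the open fingers; the punch tip peeks out at (350,505). Next: the tray end position and the line fit.

Run:
```python
from h import *
im=dict(np.load('pics/w1.npz')); P=pts(im)
# cast rays of pixel corners of tray near end (rim top z=.044)
def ray(u,v,zp):
    u,v=u*.64,v*.64
    d=np.array([(u-im['cx'])/im['fx'],-(v-im['cy'])/im['fy'],-1]); T=np.linalg.inv(im['world_to_cam']); d=T[:3,:3]@d; o=T[:3,3]
    return (o+d*(zp-o[2])/d[2]).round(4)
print('near end rim',ray(345,398,.044),ray(477,398,.044),'left far',ray(330,10,.044),'right far',ray(487,10,.044))
print('tip',ray(350,505,.03), P[int(505*.64),int(350*.64)])
print('hinge edge',P[60,420])
```

```text
near end rim [ 0.4436 -0.1001  0.044 ] [ 0.5025 -0.1128  0.044 ] left far [0.4771 0.0557 0.044 ] right far [0.5348 0.0431 0.044 ]
tip [ 0.4281 -0.1651  0.03  ] [ 0.42938479 -0.16193943  0.03429746]
hinge edge [6.06521874e-01 4.91705506e-04 1.67879716e-02]
```

```bash
python3 -m pendant '[[[0,0,0],[0,0,0.04],-1],[[0,0,0],[0,0,0.03],-1],[[0,0,0],[0,0,0.0095],-1],[[0,0,0],[0,0,0],0.2],[[0,0,0],[0,0,0],1],[[0,0,0],[0,0,0],1]]' 15
```

```text
time: 2.08
position: [0.4819, -0.0704, 0.0243]
tool_rot: [2.44, 1.976, 0.003]
ft_force: [0.8, -1.1, -0.5]
grip_width: 0.743
```

```bash
python3 -m pendant '[[[0,0,0],[0,0,0],1],[[0,0,0],[0,0,0],1]]' 15
python3 - <<'E'
from h import *
for n in ['side','scene']:
    im=snap(n,n+'1.png'); P=pts(im); z=P[...,2]
    hsv=cv2.cvtColor(im['color'],cv2.COLOR_RGB2HSV)
    m=(z>.0195)&(z<.05)&(hsv[...,1]<60)&(P[...,0]>.4)&(P[...,0]<.565)&(abs(P[...,1]-.03)<.2)
    Q=P[m][:,:2]; d=np.array([.2096,.978]); t=(Q-[.504,.036])@d
    print(n,t.min(),t.max(),np.percentile(t,[1,99]))
E
```

```text
time: 2.33
position: [0.481, -0.0703, 0.024]
tool_rot: [2.441, 1.977, 0.0]
ft_force: [-2.3, 1.1, 5.7]
grip_width: 0.69
side -0.2162298391730421 0.15543326312761588 [-0.1549827   0.15412405]
scene -0.2147714142365655 0.1525899043944778 [-0.13398     0.15122832]
```

View pics/side1.png

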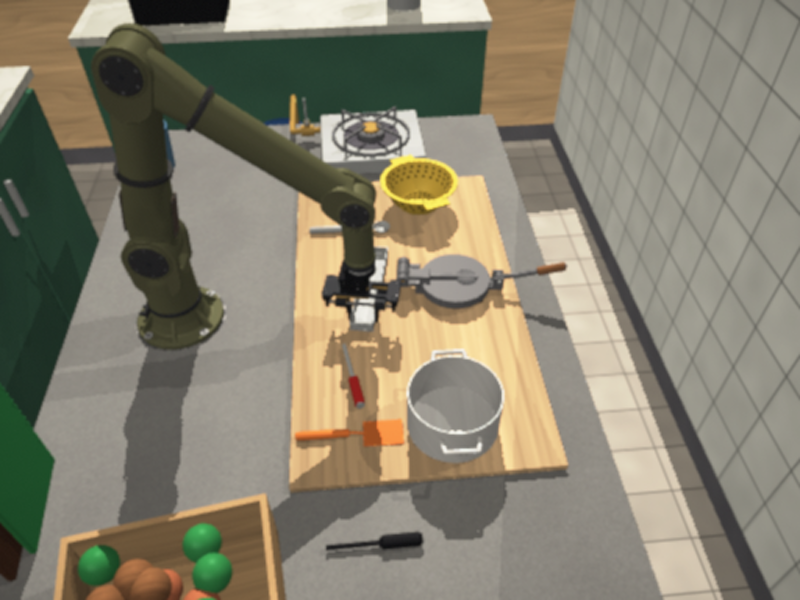

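Tray gripped (60 mm opening, matches). Turning it to the hinge line, then sliding in, with a stop before the end.

```bash
python3 -m pendant '[[[0,0,-2.5],[0,0,0],1],[[0,0,-2.4],[0,0,0],1],[[0,0,0],[0.004,0.012,0],1],[[0,0,0],[0.005,0.016,0],1],[[0,0,0],[0.005,0.016,0],1],[[0,0,0],[0.004,0.014,0],1],[[0,0,0],[0.0016,0.012,0],1],[[0,0,0],[0,0,0],1]]' 20
python3 - <<'E'
from h import *
im=snap('wrist','w2.png'); P=pts(im); z=P[...,2]
print(monitor.get_state()['position'],monitor.get_state()['tool_rot'])
E
```

```text
time: 3.42
position: [0.5535, -0.0596, 0.0239]
tool_rot: [2.353, 2.08, -0.0]
ft_force: [-1.1, 0.5, 5.9]
grip_width: 0.691
[ 0.55345497 -0.05960552  0.02394441] [2.35331214e+00 2.07993499e+00 4.56154483e-04]
```

View pics/w2.png

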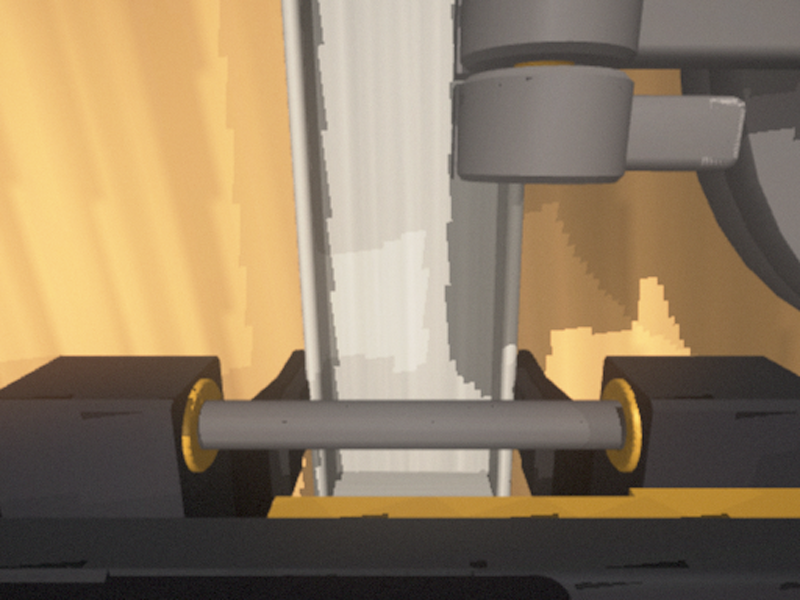

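```bash
cat >> h.py <<'E'
from scipy.optimize import least_squares
def cyl(P,m,r=None,z0=None,x0=.5944,y0=.0447,yaw=-7.2):
    """fit level cylinder axis: x = a + b*(y-y0), height z=c"""
    Q=P[m]
    def f(p):
        b=p[1]; n=np.sqrt(1+b*b)
        dx=(Q[:,0]-p[0]-b*(Q[:,1]-y0))/n
        return np.hypot(dx,Q[:,2]-p[2])-p[3]
    s=least_squares(f,[x0,.125,.073,.017],loss='soft_l1',f_scale=.0005)
    return s.x,np.sqrt(np.mean(s.fun**2)),m.sum()
E
python3 - <<'E'
from h import *
im=dict(np.load('pics/w2.npz')); P=pts(im); z=P[...,2]
hsv=cv2.cvtColor(im['color'],cv2.COLOR_RGB2HSV)
m=(z>.076)&(z<.095)&(P[...,0]>.56)&(P[...,0]<.63)&(P[...,1]>.0)&(P[...,1]<.1)&(hsv[...,1]<60)
v,u=np.mgrid[0:384,0:512]; m&=(v<118)&(u<415)
print(cyl(P,m)); 
im0=dict(np.load('pics/wrist0.npz')); P0=pts(im0); z=P0[...,2]
m0=(z>.078)&(z<.1)&(P0[...,0]>.56)&(P0[...,0]<.615)&(P0[...,1]>0)&(P0[...,1]<.1)
print(cyl(P0,m0)); 
# tray edges rays
def ray(im,u,v,zp):
    u,v=u*.64,v*.64
    d=np.array([(u-im['cx'])/im['fx'],-(v-im['cy'])/im['fy'],-1]); T=np.linalg.inv(im['world_to_cam']); d=T[:3,:3]@d; o=T[:3,3]
    return (o+d*(zp-o[2])/d[2]).round(4)
print(ray(im,286,5,.044),ray(im,305,350,.044),ray(im,522,200,.044),ray(im,515,380,.044),ray(im,410,495,.044))
print('barrel end',ray(im,545,181,.073), ray(im,456,140,.073),ray(im,633,140,.073))
E
```

```text
(array([0.59373613, 0.12743888, 0.0724913 , 0.01664459]), np.float64(0.0010750748643610579), np.int64(12244))
(array([0.59413279, 0.12940319, 0.07241673, 0.01676693]), np.float64(0.0009655456327622061), np.int64(3290))
[0.537 0.05  0.044] [ 0.5259 -0.0383  0.044 ] [ 0.5906 -0.0037  0.044 ] [ 0.585  -0.0551  0.044 ] [ 0.5498 -0.0896  0.044 ]
barrel end [0.5899 0.0025 0.073 ] [0.5722 0.013  0.073 ] [0.6083 0.0085 0.073 ]
```

Cylinder fit of the hinge: axis at (594.0, 44.7), radius 16.7 mm, height 0.0725 (expected 17 / 0.073), yaw -7.3°. Tray edge is at -7.2°. It still has 25 mm to slide.

```bash
python3 -m pendant '[[[0,0,0],[0,0.01,0],1],[[0,0,0],[0,0.01,0],1],[[0,0,0],[0,0.005,0],1],[[0,0,0],[0,0,0],1]]'
python3 - <<'E'
from h import *
im=snap('wrist','w3.png'); print(monitor.get_state()['position'])
E
```

```text
time: 3.98
position: [0.5772, -0.0624, 0.0238]
tool_rot: [-2.353, -2.08, 0.002]
ft_force: [-3.2, 0.9, 6.5]
grip_width: 0.692
[ 0.57722403 -0.06236367  0.0238706 ]
```

View pics/w3.png

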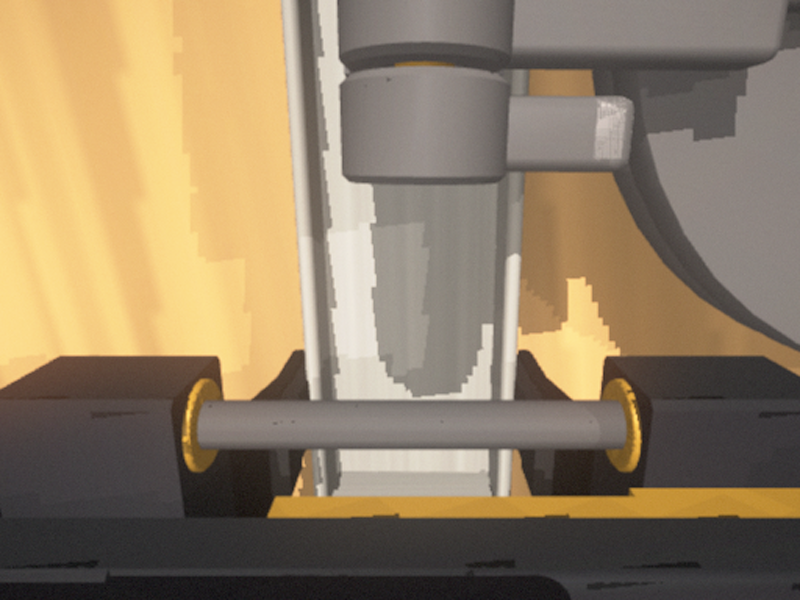

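Tray is in line under the hinge (tray edges at 300..515 at the hand, barrel above it at 345..505). Releasing it, rising, and going to look at the punch.

```bash
python3 -m pendant '[[[0,0,0],[0,0,0],-1],[[0,0,0],[0,0,0],-1],[[0,0,0],[0,0,-0.03],-1],[[0,0,0],[0,0,-0.05],-1],[[0,0,0],[-0.06,-0.016,-0.05],-1],[[0,0,0],[-0.06,-0.016,-0.04],-1],[[0,0,0],[-0.06,-0.016,0],-1],[[0,0,0],[-0.06,-0.016,0],-1]]'
python3 -m pendant '[[[0,0,-7.5],[-0.05,-0.016,0],-1],[[0,0,-7.5],[-0.02,0,0],-1],[[0,0,0],[0,0,0],-1]]'
python3 - <<'E'
from h import *
im=snap('wrist','w4.png'); print(monitor.get_state()['position'])
E
```

```text
time: 5.03
position: [0.4926, -0.2734, 0.1769]
tool_rot: [2.353, 2.079, 0.002]
ft_force: [1.5, -0.3, -0.5]
grip_width: 1.005
time: 5.4
position: [0.4701, -0.341, 0.1759]
tool_rot: [2.069, 2.364, -0.001]
ft_force: [-0.1, 0.2, -0.5]
grip_width: 0.999
[ 0.47097395 -0.33903404  0.17580537]
```

View pics/w4.png

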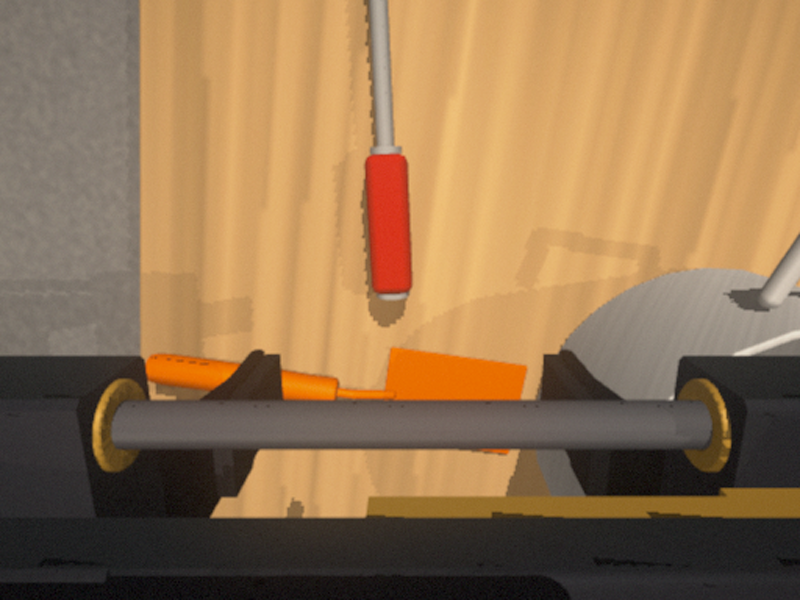

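Run:
```python
from h import *
im=dict(np.load('pics/w4.npz')); P=pts(im); z=P[...,2]
hsv=cv2.cvtColor(im['color'],cv2.COLOR_RGB2HSV)
m=((hsv[...,0]<6)|(hsv[...,0]>174))&(hsv[...,1]>150)&(z<.07)
k,l,s,c=cv2.connectedComponentsWithStats(m.astype(np.uint8)); i=1+s[1:,4].argmax()
m=(l==i); print(s[i],'z',np.nanpercentile(z[m],[5,50,95]))
t=m&(z>.037)
print(rect(P[t][:,:2]))
# shank
v,u=np.mgrid[0:384,0:512]
m2=(z>.022)&(z<.045)&(hsv[...,1]<60)&(abs(u-243)<20)&(v<92)
Q=P[m2]; A=np.polyfit(Q[:,1],Q[:,0],1); print('shank line',A,np.degrees(np.arctan(A[0])),Q[:,1].min(),Q[:,1].max(),np.percentile(Q[:,2],[50,98]))
H=P[t]; B=np.polyfit(H[:,1],H[:,0],1); print('handle line',B,np.degrees(np.arctan(B[0])), 'x at -.30',np.polyval(A,-.3),np.polyval(B,-.3))
for n in ['side0','scene0','w4']:
    im=dict(np.load(f'pics/{n}.npz')); P=pts(im); q=P[(P[...,2]>.115)&(P[...,2]<.15)&(P[...,1]<-.2)&(P[...,1]>-.5)&(P[...,0]>.45)&(P[...,0]<.85)]
    if n!='w4': print(n,'pot rim',q.min(0),q.max(0),cv2.minEnclosingCircle((q[:,:2]*1000).astype(np.float32)))
```

```text
[ 234   99   29   88 2135] z [0.03914989 0.04102186 0.04235029]
(array([ 452.9, -308.2]), array([22.5, 77.1]), 9.71, [[435.29998779296875, -272.1000061035156], [448.29998779296875, -348.1000061035156], [470.5, -344.29998779296875], [457.5, -268.29998779296875]])
shank line [-0.16937698  0.40045737] -9.613347786235956 -0.26419550640674844 -0.1928649351586651 [0.03360755 0.03540284]
handle line [-0.15856507  0.40414999] -9.010095857970061 x at -.30 0.45127046304134627 0.45171951210075684
side0 pot rim [ 0.5621463  -0.49994072  0.11501512] [ 0.76898965 -0.27878749  0.13923458] ((664.2095336914062, -394.8490905761719), 120.18164825439453)
scene0 pot rim [ 0.56178601 -0.49993268  0.11501427] [ 0.77374335 -0.27317707  0.14048676] ((664.2857666015625, -389.92315673828125), 122.14852905273438)
```

Punch: handle centre (452.9,-308.2), size 22.5×77 (given 24×80), yaw +9.6°, shank and handle lines agree. Grip point (451,-298).

```bash
python3 -m pendant '[[[0,0,-2],[0,0,0],-1],[[0,0,0],[0.022,-0.0065,0.03],-1],[[0,0,0],[0.0215,-0.0065,0.03],-1],[[0,0,0],[0,0,0],-1]]'
```

```text
time: 5.95
position: [0.4495, -0.2949, 0.114]
tool_rot: [-2.013, -2.405, 0.0]
ft_force: [0.5, -0.1, 0.3]
grip_width: 0.997
```

```bash
python3 -m pendant '[[[0,0,0],[-0.003,0.001,0.04],-1],[[0,0,0],[0,0,0.04],-1],[[0,0,0],[0,0,0.012],-1],[[0,0,0],[0,0,0],-1]]'
python3 - <<'E'
from h import *
s=monitor.get_state(); print(s['position'],s['ft_force'],s['tool_rot'])
snap('wrist','w5.png')
E
```

```text
time: 6.45
position: [0.453, -0.3018, 0.0248]
tool_rot: [2.021, 2.405, -0.0]
ft_force: [-0.2, -0.7, 0.9]
grip_width: 1.001
[ 0.45303869 -0.30177206  0.02478746] [-0.19549087 -0.65114255  0.88986408] [ 2.02053635e+00  2.40472819e+00 -2.06240187e-05]
```

View pics/w5.png

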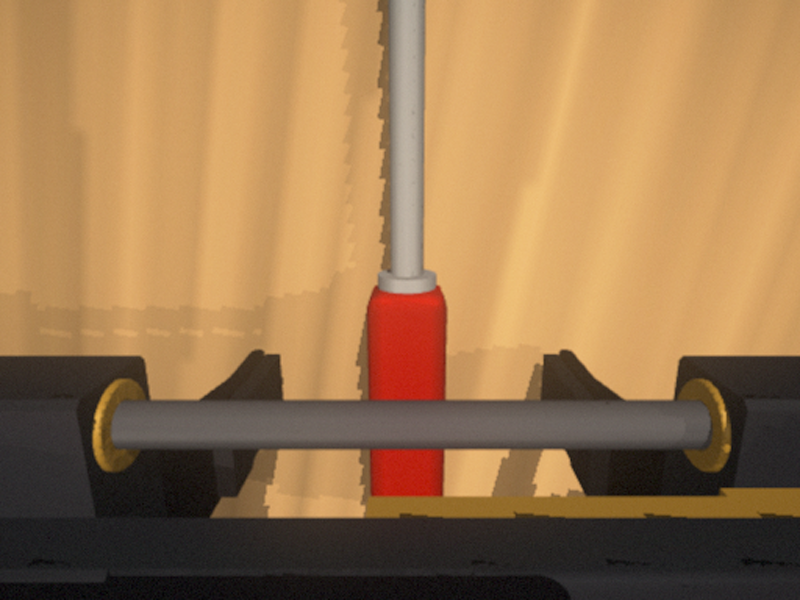

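Handle is centred between the fingers (407 against 411), parallel. Down 4 mm more and grip.

```bash
python3 -m pendant '[[[0,0,0],[0.002,0,0.004],-1],[[0,0,0],[0,0,0],0],[[0,0,0],[0,0,0],1],[[0,0,0],[0,0,0],1],[[0,0,0],[0,0,0],1]]' 40
python3 -m pendant '[[[0,0,0],[0,0,0],1],[[0,0,0],[0,0,0],1]]'
python3 - <<'E'
from h import *
s=monitor.get_state(); print(s['position'],s['ft_force'],s['tool_rot'],s['joint_positions'])
E
```

```text
time: 7.12
position: [0.4519, -0.2995, 0.0202]
tool_rot: [2.021, 2.405, 0.0]
ft_force: [0.1, -0.2, 0.8]
grip_width: 0.631
time: 7.38
position: [0.4518, -0.2994, 0.0201]
tool_rot: [2.021, 2.405, -0.0]
ft_force: [0.3, -0.2, -0.5]
grip_width: 0.399
[ 0.45184896 -0.29942431  0.02008064] [ 0.34709622 -0.23895528 -0.54414655] [ 2.02149772e+00  2.40481031e+00 -2.71938599e-05] [ 0.41188071  0.28614172  0.14037914  1.93646644 -0.04955175  0.92223807
  0.74933528]
```

```bash
python3 -m pendant '[[[0,0,0],[0,0,0],1],[[0,0,0],[0,0,0],1]]'; python3 -m pendant '[[[0,0,0],[0,0,0],1]]'
```

```text
time: 7.62
position: [0.4517, -0.2994, 0.0201]
tool_rot: [-2.021, -2.405, 0.0]
ft_force: [-0.8, -0.6, 0.1]
grip_width: 0.274
time: 7.75
position: [0.4517, -0.2994, 0.0201]
tool_rot: [-2.021, -2.405, 0.0]
ft_force: [-1.2, -0.5, 0.7]
grip_width: 0.272
```

Gripped (23.7 mm ≈ 24). Lifting and carrying to the line of the bore at the -y end.

```bash
python3 -m pendant '[[[0,0,0],[0,0,-0.03],1],[[0,0,0],[0,0,-0.05],1],[[0,0,0],[0.03,0.035,-0.02],1],[[0,0,0],[0.043,0.051,0],1],[[0,0,0],[0.0428,0.0519,0],1],[[0,0,8.6],[0,0,0],1],[[0,0,8.6],[0,0,0],1],[[0,0,0],[0,0,0],1]]'
python3 - <<'E'
from h import *
s=monitor.get_state(); print(s['position'],s['ft_force'],s['tool_rot'],s['joint_positions'])
E
```

```text
time: 8.75
position: [0.5615, -0.1682, 0.1193]
tool_rot: [-2.356, -2.077, 0.001]
ft_force: [-0.6, 1.2, -3.8]
grip_width: 0.273
[ 0.56153835 -0.16820601  0.11933542] [-0.62522706  1.21504913 -3.7710292 ] [-2.35563969e+00 -2.07707260e+00  1.34041119e-03] [ 0.18123837  0.25755706  0.07466156  1.74433391 -0.02073863  1.14178296
  0.13657664]
```

```bash
python3 -m pendant '[[[0,0,0],[0,0.005,0.03],1],[[0,0,0],[0,0,0.026],1],[[0,0,0],[0,0,0],1],[[0,0,0],[0,0,0],1]]'
python3 - <<'E'
from h import *
s=monitor.get_state(); print(s['position'],s['ft_force'],s['tool_rot'])
snap('wrist','w6.png')
E
```

```text
time: 9.25
position: [0.5675, -0.1694, 0.065]
tool_rot: [2.357, 2.076, 0.001]
ft_force: [0.0, -0.3, -1.5]
grip_width: 0.276
[ 0.56746726 -0.16941322  0.06500143] [ 0.04016939 -0.25965125 -1.50629583] [2.35673267e+00 2.07589356e+00 1.12094879e-03]
```

View pics/w6.png

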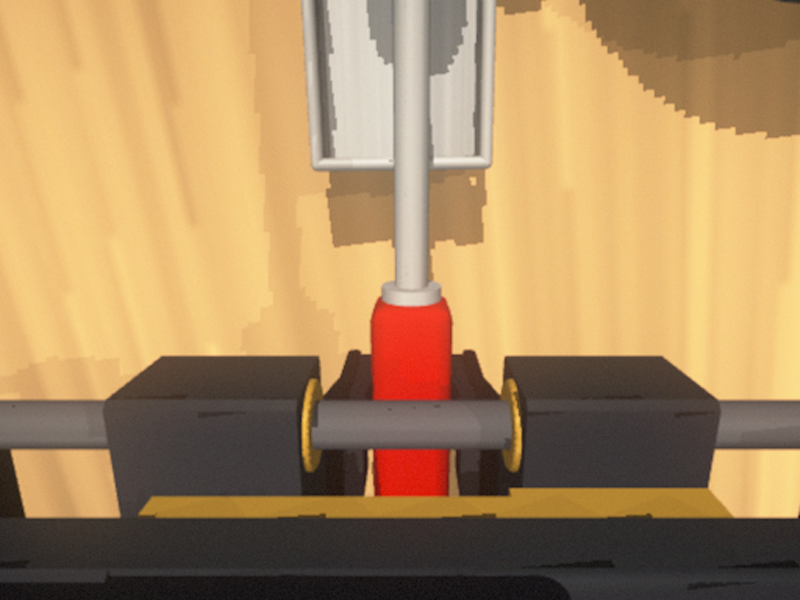

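The shank runs straight out of the hand (410,0..280), the tray end is below it; the tip is out of view. I'll fit the shank line in this view and compare with the hinge axis fitted from the same camera.

```bash
cat >> h.py <<'E'
def cyl3(Q,r,x0,y0,z0,b0):
    def f(p):
        d=np.array([p[1],1,p[3]]); d/=np.linalg.norm(d)
        w=Q-np.array([p[0],y0,p[2]]); w=w-np.outer(w@d,d)
        return np.linalg.norm(w,axis=1)-r
    s=least_squares(f,[x0,b0,z0,0],loss='soft_l1',f_scale=.0005); return s.x,np.sqrt(np.mean(s.fun**2)),len(Q)
E
python3 - <<'E'
from h import *
im=dict(np.load('pics/w3.npz')); P=pts(im); z=P[...,2]
hsv=cv2.cvtColor(im['color'],cv2.COLOR_RGB2HSV); v,u=np.mgrid[0:384,0:512]
m=(z>.076)&(z<.095)&(P[...,0]>.55)&(P[...,0]<.63)&(P[...,1]>.0)&(P[...,1]<.1)&(hsv[...,1]<60)&(v<118)&(u<330)
print('hinge w3',cyl(P,m),cyl3(P[m],.0167,.594,.0447,.073,.127))
h=cyl(P,m)[0]
im=dict(np.load('pics/w6.npz')); P=pts(im); z=P[...,2]
hsv=cv2.cvtColor(im['color'],cv2.COLOR_RGB2HSV)
m=(z>.06)&(z<.09)&(abs(u-262)<20)&(v<176)&(hsv[...,1]<70)
Q=P[m]; print(Q[:,1].min(),Q[:,1].max(),z[m].min(),z[m].max())
r=cyl3(Q,.005,.575,-.09,.073,.127); print('shank',r)
p=r[0]
for y in [-.12,-.08,-.04,0.003]:
    print(y,'shank x,z',p[0]+p[1]*(y+.09),p[2]+p[3]*(y+.09),'hinge x',h[0]+h[1]*(y-.0447))
hm=((hsv[...,0]<6)|(hsv[...,0]>174))&(hsv[...,1]>150)&(v<250)&(z>.07); print('handle top z',np.nanmedian(z[hm]))
for n in ['side','scene']: snap(n,n+'6.png')
E
```

```text
hinge w3 (array([0.59378441, 0.12825953, 0.07242545, 0.0167004 ]), np.float64(0.0010681388974356503), np.int64(12257)) (array([ 0.5937824 ,  0.12819185,  0.07229982, -0.00471936]), np.float64(0.0010648434845451802), 12257)
-0.1320966994386757 -0.05900410299954986 0.07211302855317708 0.08111980988110634
shank (array([0.57814944, 0.12623855, 0.07403421, 0.00083677]), np.float64(0.0005402687679402108), 3969)
-0.12 shank x,z 0.5743622798402046 0.07400911117510273 hinge x 0.5726600630444652
-0.08 shank x,z 0.5794118219368029 0.07404258215613924 hinge x 0.5777904444355243
-0.04 shank x,z 0.5844613640334011 0.07407605313717576 hinge x 0.5829208258265836
0.003 shank x,z 0.5898896217872441 0.07411203444179001 hinge x 0.5884359858219722
handle top z 0.08562772978423515
```

View pics/side6.png

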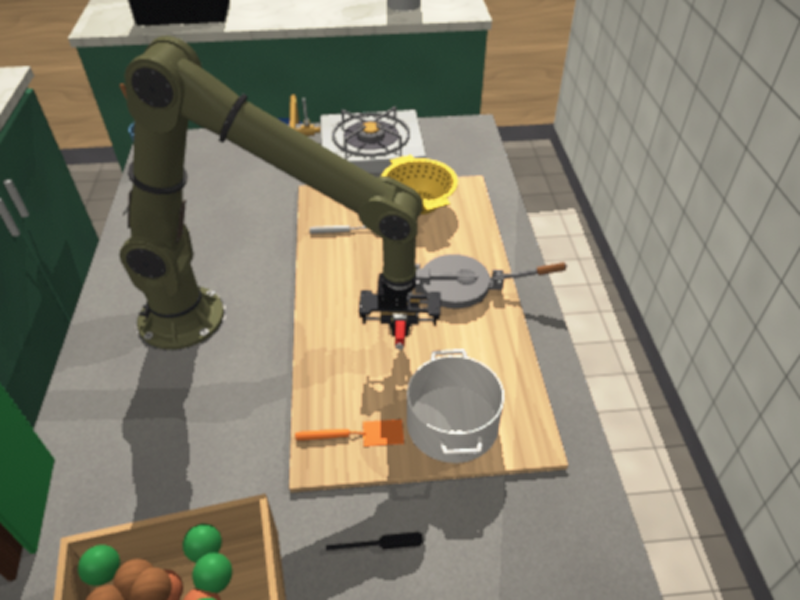

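View pics/scene6.png

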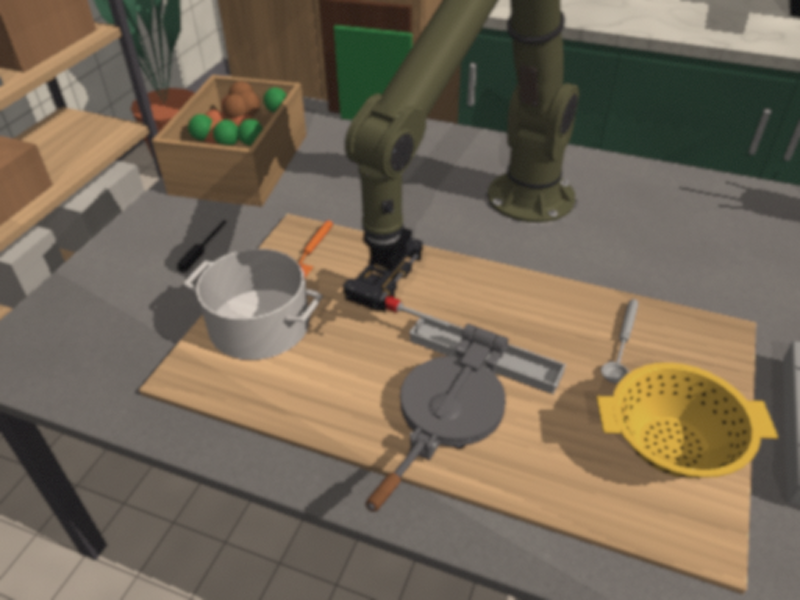

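Shank level, parallel to within 0.1°, but 1.5 mm too far +x and about 1.8 mm high (camera and kinematics agree). Correcting, and approaching to a few mm short.

```bash
python3 -m pendant '[[[0,0,0],[0.01,-0.0015,0.0018],1],[[0,0,0],[0.01,0,0],1],[[0,0,0],[0,0,0],1],[[0,0,0],[0,0,0],1]]'
python3 - <<'E'
from h import *
s=monitor.get_state(); print(s['position'],s['ft_force'],s['tool_rot'])
im=snap('wrist','w7.png'); P=pts(im); z=P[...,2]
hsv=cv2.cvtColor(im['color'],cv2.COLOR_RGB2HSV); v,u=np.mgrid[0:384,0:512]
m=(z>.06)&(z<.09)&(abs(u-262)<20)&(v<176)&(hsv[...,1]<70)
p,e,n=cyl3(P[m],.005,.575,-.09,.073,.127); print(p,e,n)
for y in [-.08,0.003]: print(y,'shank x,z',p[0]+p[1]*(y+.09),p[2]+p[3]*(y+.09),'hinge x',.59378+.1282*(y-.0447))
E
```

```text
time: 9.9
position: [0.5681, -0.1491, 0.0624]
tool_rot: [2.358, 2.076, -0.0]
ft_force: [-0.0, -0.3, -2.0]
grip_width: 0.274
[ 0.56809009 -0.14906552  0.06240205] [-0.03831632 -0.30894656 -1.95943358] [ 2.35753225e+00  2.07587450e+00 -2.14987271e-04]
[ 0.57617461  0.12805401  0.0714071  -0.00072341] 0.0005455986314179445 4007
-0.08 shank x,z 0.5774551491422276 0.07139986215003205 hinge x 0.57779346
0.003 shank x,z 0.5880836321399268 0.07133981939845847 hinge x 0.58843406
```

```bash
python3 -m pendant '[[[0,0,0],[0.008,0.0003,-0.0008],1],[[0,0,0],[0,0,0],1],[[0,0,0],[0,0,0],1]]'
python3 -m pendant '[[[0,0,0],[0.003,0,0],1],[[0,0,0],[0,0,0],1]]'
python3 - <<'E'
from h import *
s=monitor.get_state(); print(s['position'],s['ft_force'],s['torque'])
im=snap('wrist','w8.png'); P=pts(im); z=P[...,2]
hsv=cv2.cvtColor(im['color'],cv2.COLOR_RGB2HSV); v,u=np.mgrid[0:384,0:512]
m=(z>.06)&(z<.09)&(abs(u-262)<20)&(v<176)&(hsv[...,1]<70)
p,e,n=cyl3(P[m],.005,.575,-.09,.073,.127); print(p,e,n)
for y in [-.08,0.003]: print(y,'shank x,z',p[0]+p[1]*(y+.09),p[2]+p[3]*(y+.09),'hinge x',.59378+.1282*(y-.0447))
E
```

```text
time: 10.32
position: [0.5694, -0.1411, 0.0631]
tool_rot: [2.358, 2.076, -0.0]
ft_force: [-0.3, -0.2, -2.6]
grip_width: 0.275
time: 10.58
position: [0.5698, -0.1379, 0.0631]
tool_rot: [-2.358, -2.076, -0.0]
ft_force: [-0.3, 0.3, -2.9]
grip_width: 0.271
[ 0.56977075 -0.13785744  0.06310026] [-0.30631939  0.33473888 -2.86180977] [ 0.00113503 -0.02143793  0.03682182]
[5.76476891e-01 1.27009984e-01 7.21791019e-02 2.22881322e-04] 0.0005318009334065831 4030
-0.08 shank x,z 0.5777469907474614 0.0721813306743441 hinge x 0.57779346
0.003 shank x,z 0.5882888194162439 0.07219982982404896 hinge x 0.58843406
```

Aligned within 0.2 mm both ways. Tip is just outside the mouth; easing it in.

```bash
python3 -m pendant '[[[0,0,0],[0.002,0,0],1],[[0,0,0],[0.0015,0,0],1],[[0,0,0],[0,0,0],1]]'
python3 -m pendant '[[[0,0,0],[0.002,0,0],1],[[0,0,0],[0,0,0],1]]'
```

```text
time: 11.0
position: [0.5702, -0.1345, 0.0631]
tool_rot: [2.358, 2.076, 0.0]
ft_force: [0.2, 0.2, -2.1]
grip_width: 0.274
time: 11.25
position: [0.5705, -0.1325, 0.0631]
tool_rot: [-2.358, -2.076, -0.0]
ft_force: [0.8, 1.0, -2.8]
grip_width: 0.273
```

```bash
python3 -m pendant '[[[0,0,0],[0.0015,0,0],1],[[0,0,0],[0,0,0],1]]'
python3 -m pendant '[[[0,0,0],[0.001,0,0],1],[[0,0,0],[0,0,0],1]]'
python3 -m pendant '[[[0,0,0],[0.001,0,0],1],[[0,0,0],[0,0,0],1]]'
```

```text
time: 11.5
position: [0.5707, -0.1311, 0.0631]
tool_rot: [2.358, 2.076, 0.0]
ft_force: [-0.2, 0.8, -2.7]
grip_width: 0.273
time: 11.75
position: [0.5707, -0.1302, 0.0631]
tool_rot: [-2.358, -2.076, -0.0]
ft_force: [0.5, -0.4, -3.6]
grip_width: 0.273
time: 12.0
position: [0.5708, -0.1294, 0.0631]
tool_rot: [2.358, 2.075, -0.0]
ft_force: [0.5, -0.7, -2.7]
grip_width: 0.276
```

```bash
python3 -m pendant '[[[0,0,0],[0.001,0,0],1],[[0,0,0],[0,0,0],1]]'
python3 -m pendant '[[[0,0,0],[0.001,0,0],1],[[0,0,0],[0,0,0],1]]'
python3 -m pendant '[[[0,0,0],[0.001,0,0],1],[[0,0,0],[0,0,0],1]]'
```

```text
time: 12.25
position: [0.5708, -0.1293, 0.0632]
tool_rot: [2.358, 2.074, -0.001]
ft_force: [-0.6, -1.9, -2.5]
grip_width: 0.272
time: 12.5
position: [0.5708, -0.1293, 0.0632]
tool_rot: [2.358, 2.073, -0.002]
ft_force: [-1.3, -6.2, -2.1]
grip_width: 0.273
time: 12.75
position: [0.5708, -0.1292, 0.0633]
tool_rot: [2.358, 2.072, -0.004]
ft_force: [-0.5, -6.9, -2.4]
grip_width: 0.27
```

Contact at the depth expected for the pin (tip ≈ 35 mm mark), 7 N. Leaning a bit more.

```bash
python3 -m pendant '[[[0,0,0],[0.001,0,0],1],[[0,0,0],[0,0,0],1]]'
python3 -m pendant '[[[0,0,0],[0.0007,0,0],1],[[0,0,0],[0,0,0],1]]'
```

```text
time: 13.0
position: [0.5708, -0.1292, 0.0634]
tool_rot: [2.358, 2.071, -0.005]
ft_force: [-2.0, -8.6, -1.6]
grip_width: 0.269
time: 13.25
position: [0.5707, -0.1291, 0.0634]
tool_rot: [2.359, 2.07, -0.006]
ft_force: [-1.3, -8.7, -1.0]
grip_width: 0.276
```

```bash
python3 -m pendant '[[[0,0,0],[0.001,0,0],1],[[0,0,0],[0,0,0],1]]'
python3 -m pendant '[[[0,0,0],[0.001,0,0],1],[[0,0,0],[0,0,0],1]]'
```

```text
time: 13.5
position: [0.5708, -0.1288, 0.0634]
tool_rot: [2.359, 2.069, -0.007]
ft_force: [-1.1, -10.6, -1.2]
grip_width: 0.271
time: 13.75
position: [0.571, -0.1274, 0.0634]
tool_rot: [2.359, 2.07, -0.006]
ft_force: [-2.1, -9.0, -1.5]
grip_width: 0.274
```

It gave 1.7 mm with the force dropping. A small step more tells whether it is under way or just its play.

```bash
python3 -m pendant '[[[0,0,0],[0.001,0,0],1],[[0,0,0],[0,0,0],1]]'
python3 - <<'E'
from h import *
im=snap('wrist','w9.png'); P=pts(im); z=P[...,2]
hsv=cv2.cvtColor(im['color'],cv2.COLOR_RGB2HSV); v,u=np.mgrid[0:384,0:512]
# handle front/collar row vs hand: slip check
for n in ['w8','w9']:
    a=dict(np.load(f'pics/{n}.npz'))['color']; h=cv2.cvtColor(a,cv2.COLOR_RGB2HSV)
    m=((h[...,0]<6)|(h[...,0]>174))&(h[...,1]>150)&(abs(u-262)<40)&(v<256)
    print(n,'handle top row',np.where(m.sum(1)>15)[0].min())
E
```

```text
time: 14.0
position: [0.5711, -0.1262, 0.0634]
tool_rot: [2.359, 2.07, -0.006]
ft_force: [-2.1, -9.5, -1.4]
grip_width: 0.271
w8 handle top row 195
w9 handle top row 195
```

View pics/w9.png

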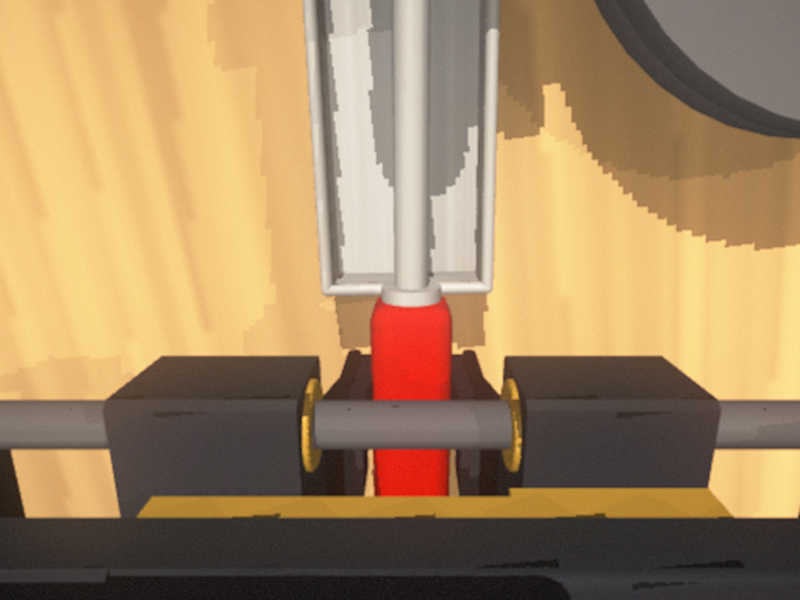

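No slip in the grip, and 3 mm of travel. Checking that the press itself has not moved.

```bash
cat >> h.py <<'E'
def presschk(fn,ref='scene6',n='scene',box=None):
    box=box or ((245,325,225,340) if n=='scene' else (160,200,265,370))
    a=dict(np.load(f'pics/{ref}.npz'))['color']; im=snap(n,fn); b=im['color']
    r0,r1,c0,c1=box
    g=lambda x:cv2.cvtColor(x,cv2.COLOR_RGB2GRAY)[r0:r1,c0:c1].astype(np.float32)
    return cv2.phaseCorrelate(g(a),g(b),cv2.createHanningWindow((c1-c0,r1-r0),cv2.CV_32F))
E
python3 - <<'E'
from h import *
print(presschk('scene9.png'), presschk('side9.png','side6','side'))
E
```

```text
((-0.012015484467731596, -0.0566331876156525), 0.8965708971023559) ((-0.0056162570296152126, 0.017896772805862327), 0.9421955714623134)
```

Press unmoved (<0.1 px). The pin is leaving towards +y, so keep driving gently.

```bash
python3 -m pendant '[[[0,0,0],[0.002,0,0],1],[[0,0,0],[0.003,0,0],1],[[0,0,0],[0.003,0,0],1],[[0,0,0],[0,0,0],1]]'
python3 -m pendant '[[[0,0,0],[0.003,0,0],1],[[0,0,0],[0.003,0,0],1],[[0,0,0],[0.003,0,0],1],[[0,0,0],[0.003,0,0],1]]'
```

```text
time: 14.65
position: [0.5724, -0.1166, 0.0632]
tool_rot: [2.359, 2.072, -0.004]
ft_force: [-0.8, -7.1, -3.3]
grip_width: 0.269
time: 15.15
position: [0.5738, -0.1056, 0.0632]
tool_rot: [2.359, 2.071, -0.005]
ft_force: [-1.5, -8.1, -2.2]
grip_width: 0.272
```

```bash
python3 -m pendant '[[[0,0,0],[0.004,0,0],1],[[0,0,0],[0.004,0,0],1],[[0,0,0],[0.004,0,0],1],[[0,0,0],[0.004,0,0],1],[[0,0,0],[0.004,0,0],1]]'
python3 - <<'E'
from h import *
print(presschk('scene10.png'), presschk('side10.png','side6','side'))
E
```

```text
time: 15.78
position: [0.5762, -0.0858, 0.0631]
tool_rot: [2.359, 2.071, -0.005]
ft_force: [-1.9, -7.1, -2.7]
grip_width: 0.272
((0.02176122588810614, -0.0200648595130275), 0.8812817215919495) ((-0.05455446673760633, -0.0017929344454614693), 0.9427373729370259)
```

View pics/scene10.png

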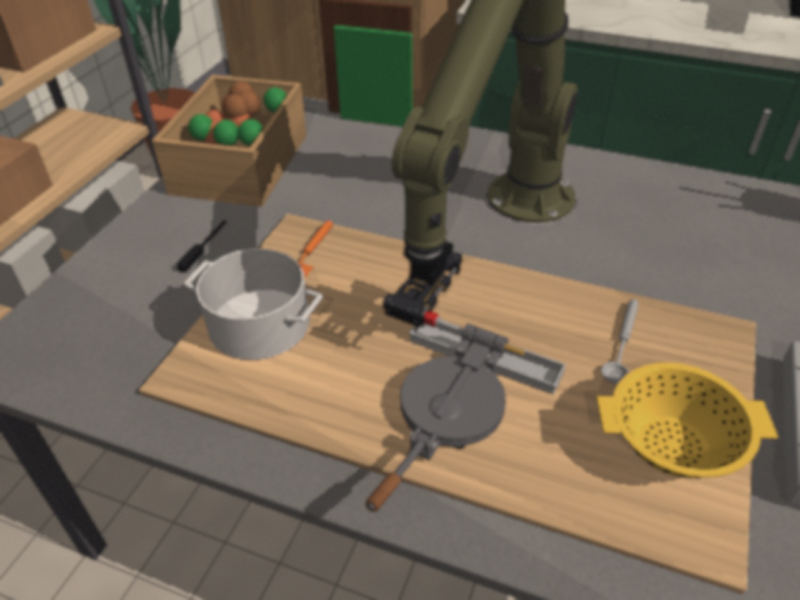

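The brass pin shows emerging at (512,348), over the tray; the press is still unmoved.

```bash
python3 -m pendant '[[[0,0,0],[0.004,0,0],1],[[0,0,0],[0.004,0,0],1],[[0,0,0],[0.004,0,0],1],[[0,0,0],[0.003,0,0],1],[[0,0,0],[0.003,0,0],1]]'
python3 -m pendant '[[[0,0,0],[0.003,0,0],1],[[0,0,0],[0.003,0,0],1],[[0,0,0],[0,0,0],1]]'
python3 - <<'E'
from h import *
print(presschk('scene11.png'))
im=cv2.imread('pics/scene11.png'); cv2.imwrite('pics/scene11c.png',cv2.resize(im[290:420,380:600],(800,472)))
E
```

```text
time: 16.5
position: [0.5786, -0.0672, 0.0629]
tool_rot: [2.359, 2.072, -0.004]
ft_force: [-1.3, -6.1, -3.8]
grip_width: 0.272
time: 16.88
position: [0.5799, -0.0565, 0.0628]
tool_rot: [-2.356, -2.076, -0.001]
ft_force: [-0.5, 0.3, -4.1]
grip_width: 0.275
((0.022955425005086738, 0.05081457735337125), 0.8844563468297323)
```

View pics/scene11c.png

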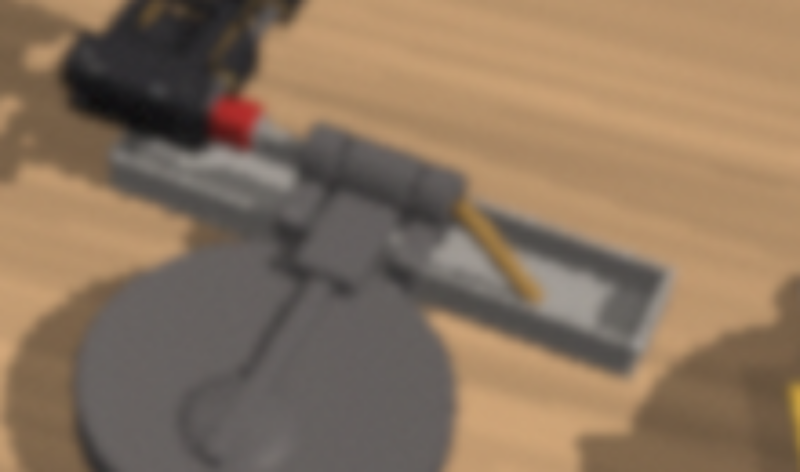

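The pin has tipped: its front end is in the tray, its tail still hangs in the bore's mouth. A few mm more.

```bash
python3 -m pendant '[[[0,0,0],[0.002,0,0],1],[[0,0,0],[0.002,0,0],1],[[0,0,0],[0,0,0],1]]'
python3 - <<'E'
from h import *
print(presschk('scene12.png'))
im=cv2.imread('pics/scene12.png'); cv2.imwrite('pics/scene12c.png',cv2.resize(im[290:420,380:600],(800,472)))
E
```

```text
time: 17.3
position: [0.5804, -0.054, 0.063]
tool_rot: [-2.358, -2.076, -0.0]
ft_force: [-1.0, -0.3, -5.8]
grip_width: 0.278
((0.006202536744822851, -0.0015551388558421309), 0.8980827116966248)
```

View pics/scene12c.png

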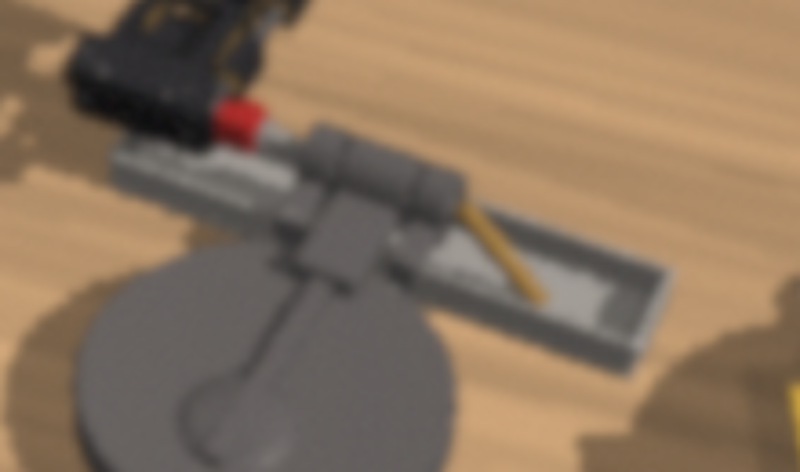

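```bash
python3 -m pendant '[[[0,0,0],[0.002,0,0],1],[[0,0,0],[0.002,0,0],1],[[0,0,0],[0,0,0],1],[[0,0,0],[0,0,0],1]]'
python3 - <<'E'
from h import *
print(presschk('scene13.png'))
im=cv2.imread('pics/scene13.png'); cv2.imwrite('pics/scene13c.png',cv2.resize(im[290:420,380:600],(800,472)))
E
```

```text
time: 17.85
position: [0.581, -0.0499, 0.0631]
tool_rot: [-2.358, -2.076, -0.0]
ft_force: [0.7, -0.4, -5.5]
grip_width: 0.274
((0.021174301679401708, -0.0010599709814798075), 0.9271430170536041)
```

View pics/scene13c.png

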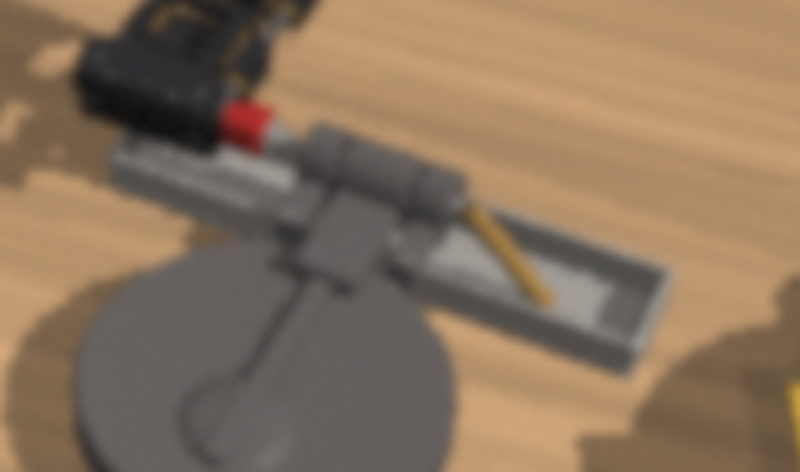

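```bash
python3 -m pendant '[[[0,0,0],[0.002,0,0],1],[[0,0,0],[0.002,0,0],1],[[0,0,0],[0,0,0],1],[[0,0,0],[0,0,0],1]]'
python3 - <<'E'
from h import *
print(presschk('scene14.png'))
im=cv2.imread('pics/scene14.png'); cv2.imwrite('pics/scene14c.png',cv2.resize(im[290:420,380:600],(800,472)))
E
```

```text
time: 18.4
position: [0.5815, -0.0459, 0.0631]
tool_rot: [-2.358, -2.076, -0.001]
ft_force: [0.5, -1.1, -5.4]
grip_width: 0.273
((0.13995760339593488, -0.00010081406563955397), 0.8807958992322286)
```

View pics/scene14c.png

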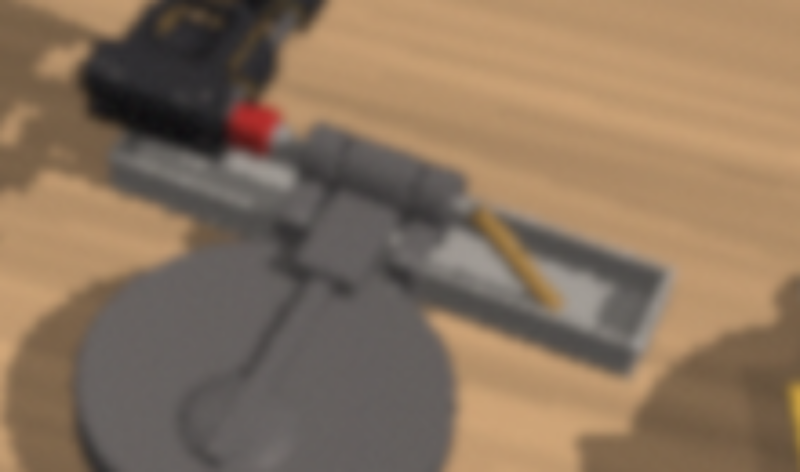

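The punch tip now stands proud of the barrel at (467,205), with the pin leaning on its face. The hand still has 19 mm of room, so I'll push further so that the pin can drop clear of the barrel.

```bash
python3 -m pendant '[[[0,0,0],[0.003,0,0],1],[[0,0,0],[0.003,0,0],1],[[0,0,0],[0.002,0,0],1],[[0,0,0],[0,0,0],1]]'
python3 - <<'E'
from h import *
print(presschk('scene15.png'))
im=cv2.imread('pics/scene15.png'); cv2.imwrite('pics/scene15c.png',cv2.resize(im[290:420,380:600],(800,472)))
im=snap('side','side15.png');im=cv2.imread('pics/side15.png'); cv2.imwrite('pics/side15c.png',cv2.resize(im[220:350,300:520],(800,472)))
E
```

```text
time: 18.95
position: [0.5825, -0.0377, 0.063]
tool_rot: [-2.358, -2.076, -0.001]
ft_force: [-0.5, -0.6, -5.3]
grip_width: 0.27
((0.08926093197133866, -0.008073756572763102), 0.868897538582484)
```

View pics/scene15c.png

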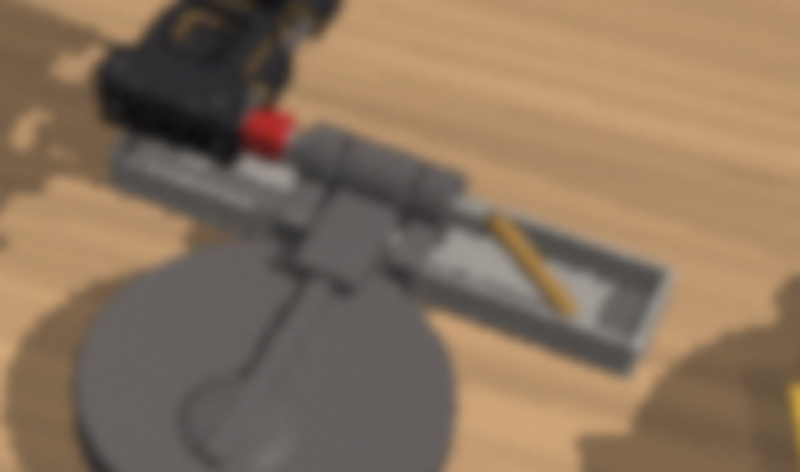

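View pics/side15c.png

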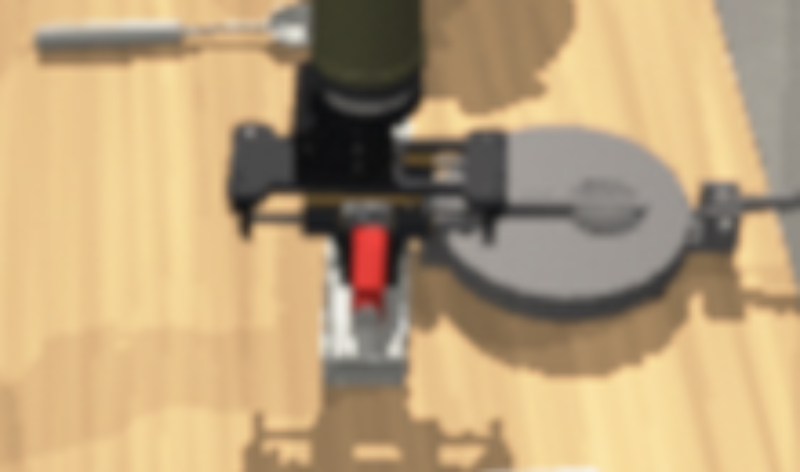

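```bash
python3 -m pendant '[[[0,0,0],[-0.03,0,0],1],[[0,0,0],[-0.01,0,0],1],[[0,0,0],[0,0,0],1],[[0,0,0],[0,0,0],1]]'
python3 - <<'E'
from h import *
print(presschk('scene16.png'))
im=cv2.imread('pics/scene16.png'); cv2.imwrite('pics/scene16c.png',cv2.resize(im[290:420,380:600],(800,472)))
E
```

```text
time: 19.55
position: [0.5778, -0.0779, 0.0633]
tool_rot: [2.358, 2.075, 0.001]
ft_force: [0.8, -1.2, -4.2]
grip_width: 0.271
((0.04434908465223941, -0.04360087629036968), 0.8670050072669983)
```

View pics/scene16c.png

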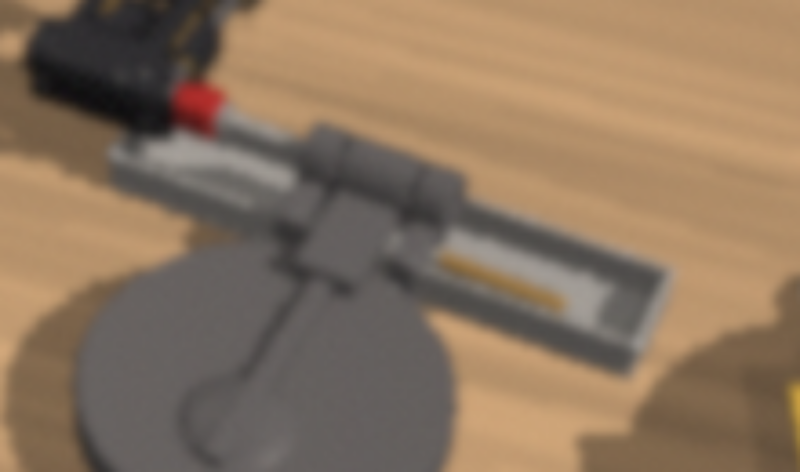

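The pin lies flat in the tray. Withdrawing the punch out of the bore.

```bash
python3 -m pendant '[[[0,0,0],[-0.015,0,0],1],[[0,0,0],[-0.02,0,0],1],[[0,0,0],[-0.02,0,0],1],[[0,0,0],[-0.02,0,0],1],[[0,0,0],[-0.02,0,0],1],[[0,0,0],[0,0,0],1]]'
```

```text
time: 20.35
position: [0.5647, -0.1755, 0.0633]
tool_rot: [2.362, 2.07, -0.001]
ft_force: [-0.1, -0.3, -1.6]
grip_width: 0.27
```

```bash
python3 -m pendant '[[[0,0,0],[0,0,-0.03],1],[[0,0,0],[-0.03,-0.02,-0.01],1],[[0,0,0],[-0.045,-0.03,0],1],[[0,0,0],[-0.04,-0.03,0],1],[[0,0,0],[-0.0225,-0.0156,0],1],[[0,0,-8.7],[0,0,0],1],[[0,0,-8.7],[0,0,0],1],[[0,0,0],[0,0,0],1]]'
python3 -m pendant '[[[0,0,0],[0,0,0],1]]'
```

```text
time: 21.35
position: [0.4535, -0.2957, 0.1032]
tool_rot: [2.018, 2.408, 0.001]
ft_force: [0.3, 0.6, -2.3]
grip_width: 0.271
time: 21.48
position: [0.4534, -0.296, 0.1031]
tool_rot: [2.019, 2.407, 0.0]
ft_force: [-0.6, 0.2, -2.2]
grip_width: 0.27
```

```bash
python3 -m pendant '[[[0,0,0],[0,0,0.035],1],[[0,0,0],[0,0,0.03],1],[[0,0,0],[0,0,0.012],1],[[0,0,0],[0,0,0],1],[[0,0,0],[0,0,0],1]]'
python3 -m pendant '[[[0,0,0],[0,0,0.003],1],[[0,0,0],[0,0,0],1]]'
```

```text
time: 22.1
position: [0.4541, -0.297, 0.0274]
tool_rot: [2.016, 2.406, 0.001]
ft_force: [-0.1, 0.1, -2.3]
grip_width: 0.272
time: 22.35
position: [0.4533, -0.2966, 0.0235]
tool_rot: [2.017, 2.408, 0.0]
ft_force: [0.8, 0.1, -2.0]
grip_width: 0.269
```

```bash
python3 -m pendant '[[[0,0,0],[0,0,0.002],1],[[0,0,0],[0,0,0],1]]'
python3 -m pendant '[[[0,0,0],[0,0,0.001],1],[[0,0,0],[0,0,0],1]]'
```

```text
time: 22.6
position: [0.453, -0.2964, 0.021]
tool_rot: [-2.017, -2.408, -0.0]
ft_force: [-0.4, -0.4, -2.8]
grip_width: 0.274
time: 22.85
position: [0.4531, -0.2965, 0.0201]
tool_rot: [2.017, 2.408, 0.0]
ft_force: [-0.5, 0.0, -1.9]
grip_width: 0.271
```

```bash
python3 -m pendant '[[[0,0,0],[0,0,0.0005],1],[[0,0,0],[0,0,0],1]]'
python3 -m pendant '[[[0,0,0],[0,0,0],0.0],[[0,0,0],[0,0,0],-0.3],[[0,0,0],[0,0,0],-1],[[0,0,0],[0,0,0],-1],[[0,0,0],[0,0,0],-1]]'
```

```text
time: 23.1
position: [0.4531, -0.2965, 0.0201]
tool_rot: [2.017, 2.408, 0.0]
ft_force: [-1.4, 0.9, 3.7]
grip_width: 0.273
time: 23.72
position: [0.4531, -0.2965, 0.0196]
tool_rot: [2.017, 2.408, 0.0]
ft_force: [-0.8, -0.3, 0.2]
grip_width: 0.754
```

Released on the board. Rising clear and taking the last checks.

```bash
python3 -m pendant '[[[0,0,0],[0,0,0],-1],[[0,0,0],[0,0,-0.02],-1],[[0,0,0],[0,0,-0.05],-1],[[0,0,0],[0,0,-0.06],-1],[[0,0,0],[0,0,-0.06],-1],[[0,0,0],[0,-0.04,-0.03],-1],[[0,0,0],[0,0,0],-1],[[0,0,0],[0,0,0],-1]]'
python3 - <<'E'
from h import *
print('press',presschk('scene17.png','scene6'), presschk('side17.png','side0','side'))
print('colander',presschk('t1.png','scene0','scene',(225,315,380,505)),'pot',presschk('t2.png','side0','side',(220,300,255,330)),'spoon',presschk('t3.png','scene0','scene',(185,250,380,415)))
im=snap('wrist','w17.png')
for n in ['scene17']:
    im=dict(np.load(f'pics/{n}.npz')); P=pts(im); hsv=cv2.cvtColor(im['color'],cv2.COLOR_RGB2HSV)
    v,u=np.mgrid[0:384,0:512]
    m=(hsv[...,0]>10)&(hsv[...,0]<28)&(hsv[...,1]>120)&(P[...,0]>.57)&(P[...,0]<.63)&(P[...,1]>.07)&(P[...,1]<.2)
    m&=(u>320)&(u<375)&(v>205)&(v<240)
    k,l,s,c=cv2.connectedComponentsWithStats(m.astype(np.uint8))
    for i in range(1,k):
        if s[i,4]>15: print('pin?',s[i],rect(P[l==i][:,:2]),np.nanmedian(P[l==i][:,2]))
im=cv2.imread('pics/scene17.png'); cv2.imwrite('pics/scene17c.png',cv2.resize(im[290:420,380:600],(800,472)))
E
```

```text
time: 24.72
position: [0.4137, -0.3031, 0.2392]
tool_rot: [-2.017, -2.408, -0.001]
ft_force: [0.4, 0.0, -0.2]
grip_width: 1.003
press ((0.047394689396355716, 0.0005582401333015241), 0.9210159673293432) ((-0.023301137746592815, 0.016826000560815402), 0.9912742182060524)
colander ((0.496926469268125, 0.06161184654920504), 0.833041512383355) pot ((0.3617152975625615, 0.14129131861681543), 0.844794542948405) spoon ((0.18270932529911832, 0.050207807762888024), 0.9081651031235118)
pin? [322 231  19   8  22] (array([606.7, 114.9]), array([56.9,  7.7]), 84.64, [[600.0999755859375, 86.9000015258789], [607.7999877929688, 86.19999694824219], [613.2000122070312, 142.89999389648438], [605.5, 143.60000610351562]]) 0.03256183228140341
```

View pics/scene17.png

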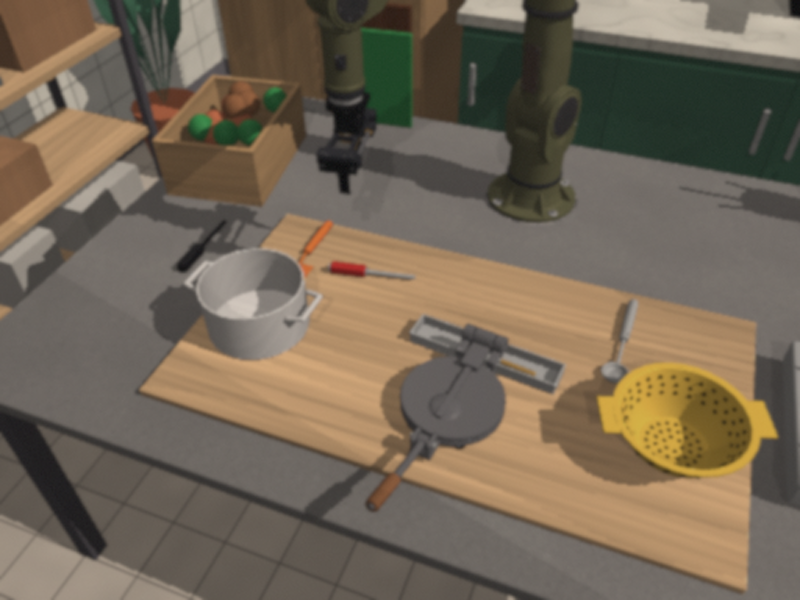

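View pics/side17.png

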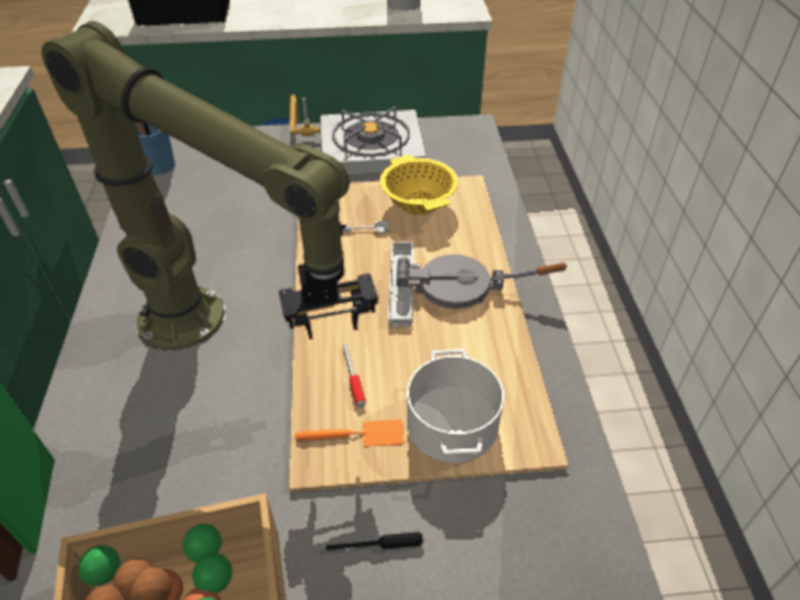

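View pics/scene17c.png

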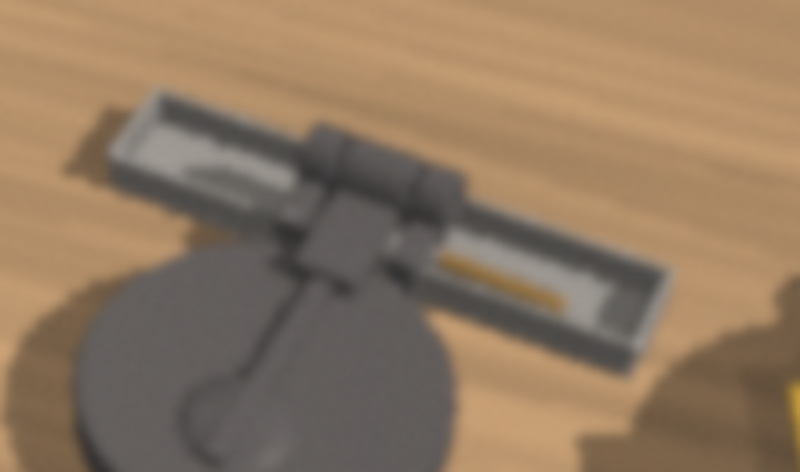

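Run:
```python
from h import *
def pc(a,b,box):
    r0,r1,c0,c1=box; g=lambda n:cv2.cvtColor(dict(np.load(f'pics/{n}.npz'))['color'],cv2.COLOR_RGB2GRAY)[r0:r1,c0:c1].astype(np.float32)
    return cv2.phaseCorrelate(g(a),g(b),cv2.createHanningWindow((c1-c0,r1-r0),cv2.CV_32F))
for a in ['scene0','scene6','scene9']: print(a,'colander',pc(a,'scene17',(225,315,380,505)),'pot',pc(a,'scene17',(155,235,115,210)))
print('spatula',pc('side0','side17',(265,290,185,262)),'pot',pc('side6','side17',(220,300,255,330)))
im=dict(np.load('pics/scene17.npz')); P=pts(im); z=P[...,2]; hsv=cv2.cvtColor(im['color'],cv2.COLOR_RGB2HSV)
m=((hsv[...,0]<6)|(hsv[...,0]>174))&(hsv[...,1]>150)&(z<.08)&(P[...,0]>.4)&(P[...,0]<.5)&(P[...,1]<-.2)&(P[...,1]>-.4); print('punch handle',rect(P[m][:,:2]),np.nanmedian(z[m]))
```

```text
scene0 colander ((0.49025747732222413, 0.01868160235282801), 0.8454502712673612) pot ((-0.028678263373102197, -0.24143305980687302), 0.42338840911785763)
scene6 colander ((0.49547349373023053, -0.06763683878854465), 0.833348779296875) pot ((-0.06186657816744656, 0.012386648893858876), 0.703144941230615)
scene9 colander ((0.513304853222003, -0.08561754174215253), 0.8606315494113498) pot ((0.04311350781639334, -0.05713934893898198), 0.6983082378904025)
spatula ((0.01580602707725376, 0.5063358626245975), 0.9903313845396042) pot ((0.47356533288426306, 0.041398283632815946), 0.8875667735735575)
punch handle (array([ 459.5, -303.5]), array([26.3, 74. ]), 8.49, [[441.1000061035156, -268.79998779296875], [452.0, -342.0], [478.0, -338.1000061035156], [467.1000061035156, -264.8999938964844]]) 0.04083699304625377
```

The constant 0.5 px shifts appear only on boxes with an odd side length (125, 75, 25), so they are a phase-correlation artifact. Everything else reads about 0. Handing in.

```bash
python3 -c "
from bench import order
print(order.close_job())"
```

```text
the job is handed in; nothing more can be done
None
```

The job is done and handed in after about 25 s of the 72 s allowed; the hand-in reports no verdict.

**What I did**
- **Tray:** I gripped it near its -y end, turned it about 5° to the hinge line and slid it under the hinge. It ended about 3 mm short of the hinge axis on the robot's side, and parallel to within about 0.1°.
- **Pin:** I drove from the -y end (bore_a). It held to about 10.6 N, then moved off towards +y at 6 to 10 N, so I never needed the other end. At the end it hung tilted between the bore's mouth, then the punch tip, and the tray. I pushed the punch further through and drew it back, and the pin dropped flat into the tray.
- **Punch:** I laid it back on the board within a few mm of where it first lay, then raised the open hand clear.

**Last checks**
- **Pin:** it lies in the tray with its upper side at about z = 0.033, which is right for lying flat on the tray floor.
- **Press:** it moved less than 0.1 px over the whole job. One reading near the end of the drive was 0.14 px, but it settled back.
- **Punch:** it lies flat, with the top of its handle at about z = 0.041 (0.042 expected).
- **Bystanders:** most shifts read about 0 px. The colander, spatula and one pot view showed a constant shift of about 0.5 px. I put that down to my image comparison, because it appeared only with windows of odd size and the hand touched none of these things. The pot against the first picture (0.24 px, poor match) and the spoon (0.18 px) also read slightly off. I took that to be the arm's shadow, but did not test it.

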